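# Nip down the test-chest cover in cross order

### The job

The cover plate on the test chest is held by four brass bar nuts, and I have tightened only one, the one whose bar lies along the plate's long side, crosswise to the other three. Tighten the other three about a quarter turn clockwise each, up to their stops so that all four bars lie parallel, in cross order: first the nut diagonally opposite the tight one, and only then the remaining two, so the plate seats evenly. Let go when done.

Things in the scene. Friction and masses are not known exactly. Their poses are not given: they have to be found in the camera images.
- nut_tight: Brass bar nut, already tight, fixed. Bar 46 long, 14 thick, occupying 12 to 36 mm above the cover plate, on a slim 14 mm boss; washer 24 wide, 3 high; stud 3 mm proud. Origin on its axis at the plate's top face, 68 mm above the desk; x along the bar and the plate's long side, z up. At a corner of the 190 x 150 mm steel plate of a fixed test chest, which stands at any yaw.
- nut_a: Loose nut diagonally opposite nut_tight, at (120, 100) mm in its frame. Same shape and origin as nut_tight. Turns in place about its z (about 0.1 N m friction) and stays where left. Starts 66 to 80 degrees counterclockwise (from above) of nut_tight's bar; turned clockwise it meets a firm stop, tight, bar parallel to nut_tight's.
- nut_b: Loose nut 120 mm from nut_tight along the plate's long side, at (120, 0) mm in its frame. Same shape and origin as nut_tight. Turns in place about its z (about 0.1 N m friction) and stays where left. Starts 66 to 80 degrees counterclockwise (from above) of nut_tight's bar; turned clockwise it meets a firm stop, tight, bar parallel to nut_tight's.
- nut_c: Loose nut 100 mm from nut_tight along the plate's short side, at (0, 100) mm in its frame. Same shape and origin as nut_tight. Turns in place about its z (about 0.1 N m friction) and stays where left. Starts 66 to 80 degrees counterclockwise (from above) of nut_tight's bar; turned clockwise it meets a firm stop, tight, bar parallel to nut_tight's.

How it is judged:
On the way:
1. the nut diagonally opposite the tight one is tight while the other two are still loose (angle between the x axis of nut_a and the x axis of nut_tight, either way round below 0.2 rad and angle between the x axis of each of nut_b, nut_c and the x axis of nut_tight, either way round above 0.7 rad), for 0.2 s.
At the end, for the whole second after the job is handed in: All three nuts that were loose are at rest with their bars parallel to the tight nut's bar within 0.2 rad (11 degrees) (angle between the x axis of each of nut_a, nut_b, nut_c and the x axis of nut_tight, either way round below 0.2 rad and angular speed of each of nut_a, nut_b, nut_c below 0.1 rad/s); the robot touches nothing.
It also fails if it takes over 58 s, if anything falls off the work surface, if the arm or the gripper's body presses on something with over 40 N, if the wrist force passes 120 N, or if a joint passes its speed limit or range.

### The arm

A 6-joint arm with a two-finger parallel gripper is mounted at the origin on the work surface. World frame = base frame: x ahead of the robot, y to its left, z up, the work surface at z = 0. Lengths are in m, angles in rad, forces in N, time in s.
With the tool pointing down it reaches from about 0.35 to 0.775 m from the base axis. Payload 5.5 kg.
Tool frame: the origin (TCP) lies between the finger pads; the fingertips stand 8 mm ahead of it and the grasp point (between the pads) lies 11 mm behind it; z points along the fingers, y is the line along which they close (so a half turn about z gives the same grasp; the last joint's range is limited). The gripper opens to 85 mm and grips with 20 to 120 N. Pads are 22 mm wide; open, the fingers measure 114 mm over their backs; the gripper's body (76 mm by 85 mm) begins 54 mm behind the grasp point. The pads swing forward as they close: fully open they stand 13 mm farther back than shut.
Start: joints at [-1.402, 0.313, 0.046, 1.304, 0, 1.431], TCP at [0.175, -0.548, 0.239] pointing down, gripper open.
Joint ranges: [-2.76, 2.76], [-0.86, 1.69], [-1.03, 1.26], [-2.2, 2.34], [-1.47, 1.5], [-3.14, 3.14]. Speed limits (rad/s): [2.57, 2.57, 3.14, 3.14, 3.14, 3.14].

### API

Orientations are given as a unit quaternion [w, x, y, z].
In Python, from workcell import status, vision, job gives the robot as it stands. The module is installed in compiled form; this text tells all that it offers.
- The arm moves only by the tool apply_moves, never from a script. Its argument "moves" is one flat list of numbers, 6 for each row, row after row: the shift along the world's x, y, z in units of 25 mm (1.0 is 25 mm), then the turn, a rotation vector about the world's x, y, z in rad. In form: [x, y, z, rx, ry, rz, x, y, z, rx, ry, rz, ...]. A call has 1 to 20 rows; each row is the pose to reach, as a shift and turn from the pose commanded when the call began; what a row does not reach only later rows make up. A row lasts 1/12 s, in which the tool goes at most 41.7 mm and 7.16 degrees, less where a joint would pass 70% of its speed; a pose out of reach is approached as far as the arm can. A call with a gripper value outside its range is refused whole. "claw" is the opening in per cent of the stroke, from 0 (shut) to 100 (fully open), set as the call begins (left out, the last holds). The fingers move at their own pace and stop on an object; "newtons" is the grip in N (left out, the last holds). Time passes only in rows, so rows that repeat a pose let the fingers close. It gives the time, the measured TCP pose, the force, the opening and the grip force at its end, in the units of the state.
- status.get_state(): the state, without advancing time (a new reading comes with each control period).
- vision.read_camera(name): name is "scene" or "side" or "wrist"; returns a dict with "image" (384x512x3 uint8, blue, green, red), "camera_matrix" (3x3 intrinsics, pixels), "camera_from_world" (4x4, takes a point from world to camera coordinates). Camera axes: x right, y down, z forward; pixel columns grow to the right and rows downward; lengths in m; the calibration is good to about 2 mm. The wrist camera is an equidistant fisheye: a pixel r from the principal point sees the ray r / f radians off the axis. A picture is of the moment at which its call begins. There is no depth.
- job.hand_in(): hands the job in; it is judged then, once.
The state is a dict: "clock": time; "joint_pos": joint angles; "qvel": joint speeds; "tau": joint torques, N m; "tcp_pos": TCP position; "orientation": TCP orientation; "wrist_force": force on the tool from outside, world axes, zero at the start; "ft_torque": the same for the moment, N m; "finger_gap": finger opening in m; "grip_force": force on a finger pad.
Only numpy, scipy, OpenCV 4.12 (cv2) and the standard library are available. Lean on these libraries where they do the work, as an engineer would, in place of code of your own. Each camera call takes 0.05 s, during which the arm holds its last target. There are 200 camera calls.

## Working session

There is one attempt and no reset: what is moved stays moved. The work goes in short steps, Python scripts to look and compute and a tool call to move; the robot and the scene stay as the last step left them, time stands still between calls to the robot, and variables do not carry over. Pictures are saved under pics/ and viewed, at most 10 in all, crops included, and the job is handed in when it is done.

Besides the shell and the picture viewer there is one more tool, called by a JSON object that holds its "op" and its "data", one argument or row to a line. apply_moves: Moves the arm, as the interface text tells. Its arguments: {"type":"object","properties":{"moves":{"type":"array","items":{"type":"number"}},"claw":{"type":"number"},"newtons":{"type":"number"}},"required":["moves"]}

```bash
mkdir -p pics; python3 - <<'E'
from workcell import status, vision
import cv2, pickle, numpy as np
s=status.get_state(); print(s['clock'],s['tcp_pos'],s['orientation'],s['finger_gap'])
d={n:vision.read_camera(n) for n in('scene','side','wrist')}
pickle.dump(d,open('d0.pkl','wb'))
for n in d: cv2.imwrite(f'pics/{n}0.png',d[n]['image']); print(n,d[n]['camera_matrix'].tolist(),np.round(d[n]['camera_from_world'],3).tolist())
cv2.imwrite('pics/both0.png',cv2.resize(np.hstack([d['scene']['image'],d['side']['image']]),(800,300)))
E
```

```text
0.0 [ 0.17463874 -0.5473134   0.23840184] [-9.20744055e-04  9.88104815e-01  1.53779145e-01 -1.67961792e-05] 0.08540887559960278
scene [[462.2024420155246, 0.0, 260.02999141483315], [0.0, 462.2024420155246, 188.7534535457901], [0.0, 0.0, 1.0]] [[0.222, 0.975, 0.003, -0.182], [0.714, -0.161, -0.681, -0.319], [-0.664, 0.153, -0.732, 1.11], [0.0, 0.0, 0.0, 1.0]]
side [[425.3402054872097, 0.0, 256.0359372341088], [0.0, 425.3402054872097, 198.7760701904026], [0.0, 0.0, 1.0]] [[0.826, -0.564, 0.007, -0.446], [-0.396, -0.589, -0.704, 0.324], [0.402, 0.579, -0.71, 0.476], [0.0, 0.0, 0.0, 1.0]]
wrist [[297.3186396354542, 0.0, 263.0844903449994], [0.0, 297.3186396354542, 196.30794002754624], [0.0, 0.0, 1.0]] [[0.305, -0.953, -0.002, -0.574], [-0.913, -0.292, 0.285, -0.039], [-0.272, -0.085, -0.958, 0.379], [0.0, 0.0, 0.0, 1.0]]
```

View pics/scene0.png

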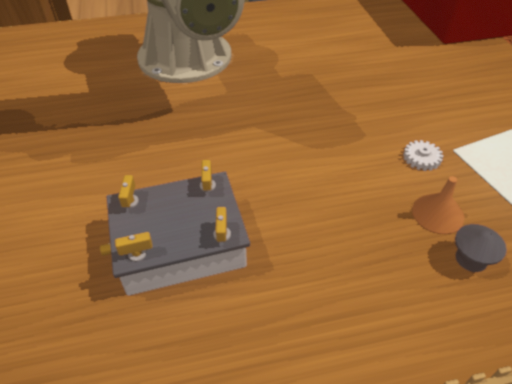

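View pics/side0.png

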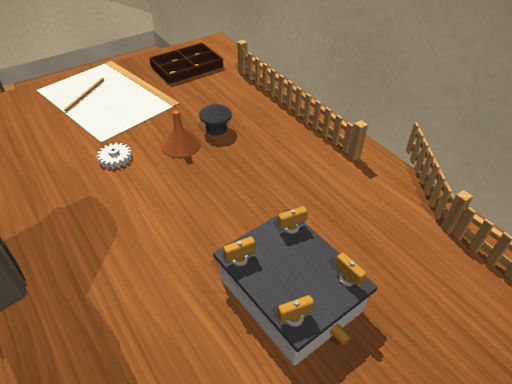

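The scene view shows the chest with the tight nut at (133,244). Its long-side neighbour b is at (221,225), c is at (127,190), and diagonal a is at (207,175). A brass spigot sticks out at (104,248). The side view shows the same layout with the tight nut at (350,268).

```bash
cat > h.py <<'E'
import cv2, numpy as np
def ray(d,u,v,z):
    K=d['camera_matrix'];T=d['camera_from_world'];R=T[:3,:3];t=T[:3,3]
    o=-R.T@t; r=R.T@np.linalg.solve(K,[u,v,1]); return o+r*(z-o[2])/r[2]
def blobs(d):
    m=cv2.inRange(cv2.cvtColor(d['image'],cv2.COLOR_BGR2HSV),(17,150,120),(32,255,255))
    n,l,s,c=cv2.connectedComponentsWithStats(m)
    return [(c[i],s[i,4],np.argwhere(l==i)[:,::-1]) for i in range(1,n) if s[i,4]>60]
E
python3 - <<'E'
import pickle,numpy as np
from h import *
D=pickle.load(open('d0.pkl','rb'))
pat=np.array([[0,0],[120,100],[120,0],[0,100]])/1e3
px={'scene':[(133,244),(207,175),(221,225),(127,190)],'side':[(350,268),(240,250),(292,218),(296,310)]}
ps=[]
for n in('scene','side'):
    B=blobs(D[n]);print(n,[(np.round(b[0],1).tolist(),int(b[1])) for b in B])
    if n=='side':
        # order a,b,c by geometry nearest to scene estimate
        pred=P
        pts=[ray(D[n],*b[0],.092)[:2] for b in B]
        P2=[]
        for p in pred:
            k=int(np.argmin([np.linalg.norm(q-p) for q in pts]));P2.append(pts[k])
        Q=np.array(P2)
    else:
        P=np.array([ray(D[n],*min(B,key=lambda b:np.hypot(*(b[0]-p)))[0],.092)[:2] for p in px[n]]);Q=P
    print(np.round(Q,4).tolist())
    a=pat-pat.mean(0);b=Q-Q.mean(0);H=a.T@b
    th=np.arctan2(H[0,1]-H[1,0],H[0,0]+H[1,1]);R=np.array([[np.cos(th),-np.sin(th)],[np.sin(th),np.cos(th)]])
    F=a@R.T+Q.mean(0);print('yaw',th,np.round(F,4).tolist(),'res',np.round((Q-F)*1e3,1).tolist())
    for p in Q: # bar direction in this view from pixels cast on the mid plane
        b=min(B,key=lambda b:np.linalg.norm(ray(D[n],*b[0],.092)[:2]-p))
        w=np.array([ray(D[n],*q,.1)[:2] for q in b[2]]);e=np.linalg.eigh(np.cov(w.T))[1][:,1]
        print(' bar rel deg',np.degrees(np.arctan2(e[1],e[0])-th)%180)
E
```

```text
scene [([206.0, 173.2], 259), ([126.9, 189.4], 356), ([220.8, 222.6], 248), ([133.5, 243.6], 538), ([104.6, 248.5], 85)]
[[0.6085, -0.1259], [0.4977, -0.0119], [0.5987, -0.0057], [0.5057, -0.1314]]
yaw 1.6383002042111119 [[0.6066, -0.1252], [0.4987, -0.0122], [0.5985, -0.0055], [0.5068, -0.132]] res [[1.9, -0.6], [-1.0, 0.3], [0.2, -0.2], [-1.1, 0.5]]
 bar rel deg 174.26051984835075
 bar rel deg 78.81593692489297
 bar rel deg 76.69329404814418
 bar rel deg 80.67531301777947
side [([292.4, 213.0], 187), ([238.6, 244.7], 223), ([351.4, 264.8], 253), ([295.4, 304.7], 317), ([339.8, 333.0], 104)]
[[0.6122, -0.1253], [0.5026, -0.0091], [0.6045, -0.003], [0.51, -0.1309]]
yaw 1.6304332168973272 [[0.6108, -0.124], [0.5039, -0.0102], [0.6037, -0.0042], [0.511, -0.1299]] res [[1.3, -1.3], [-1.2, 1.1], [0.9, 1.2], [-1.0, -1.0]]
 bar rel deg 0.02098081780613348
 bar rel deg 78.45502827693463
 bar rel deg 75.99151812773495
 bar rel deg 74.07971254071033
```

{"op": "apply_moves", "data": {
  "moves": [13,21.4,0,0,0,2.68,13,21.4,0,0,0,2.68,13,21.4,0,0,0,2.68,13,21.4,0,0,0,2.68,13,21.4,0,0,0,2.68,13,21.4,0,0,0,2.68,13,21.4,0,0,0,2.68,13,21.4,0,0,0,2.68,13,21.4,0,0,0,2.68,13,21.4,0,0,0,2.68,13,21.4,0,0,0,2.68,13,21.4,0,0,0,2.68,13,21.4,0,0,0,2.68,13,21.4,0,0,0,2.68,13,21.4,0,0,0,2.68,13,21.4,0,0,0,2.68,13,21.4,0,0,0,2.68,13,21.4,0,0,0,2.68,13,21.4,0,0,0,2.68,13,21.4,0,0,0,2.68],
  "claw": 50,
  "newtons": 60
}}

```text
clock: 1.82
tcp_pos: [0.4995, -0.0125, 0.2389]
orientation: [-0.0, 0.162, 0.987, 0.0]
wrist_force: [0.0, 0.2, 1.0]
finger_gap: 0.0426
grip_force: 0.0
```

```bash
python3 - <<'E'
from workcell import status, vision
import cv2, pickle, numpy as np
d=vision.read_camera('wrist');pickle.dump(d,open('w1.pkl','wb'));cv2.imwrite('pics/w1.png',d['image'])
s=status.get_state();print(s['tcp_pos'],s['orientation'],s['joint_pos'])
E
```

```text
[ 0.49953663 -0.01255624  0.23895419] [-4.04459241e-04  1.59620932e-01  9.87178298e-01  5.70400712e-05] [-1.85975520e-01  1.68175843e-01 -1.43689741e-01  1.25974232e+00
  9.32808213e-05  1.34637769e-01]
```

View pics/w1.png

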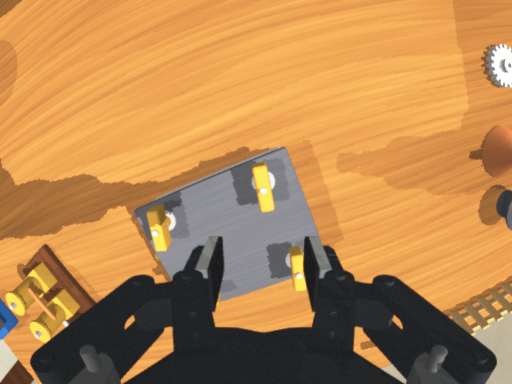

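The wrist view shows three bars, at about (160,230), (263,188) and (298,270), with the tight one hidden behind the fingers. I'll cast these onto the bar height.

```bash
cat >> h.py <<'E'
def wray(d,q,z):
    K=d['camera_matrix'];T=d['camera_from_world'];R=T[:3,:3];o=-R.T@T[:3,3]
    x=(np.asarray(q,float)-K[:2,2])/K[0,0];r=np.linalg.norm(x)
    c=np.r_[x/r*np.sin(r),np.cos(r)];w=R.T@c
    return (o+w*(z-o[2])/w[2])[:2]
E
python3 - <<'E'
import pickle
from h import *
d=pickle.load(open('w1.pkl','rb'))
T=d['camera_from_world'];print('cam',np.round(-T[:3,:3].T@T[:3,3],3))
hsv=cv2.cvtColor(d['image'],cv2.COLOR_BGR2HSV)
for c,a,p in blobs(d):
    if not(130<c[0]<330 and 150<c[1]<310):continue
    r=cv2.minAreaRect(p.astype(np.float32))
    V=hsv[p[:,1],p[:,0],2]; t=p[V>200]
    w=np.array([wray(d,q,.1) for q in p]);e=np.linalg.eigh(np.cov(w.T))[1][:,1]
    wt=np.array([wray(d,q,.104) for q in t]) if len(t)>50 else w
    et=np.linalg.eigh(np.cov(wt.T))[1][:,1]
    print(np.round(c,1),a,len(t),'mid',np.round(wray(d,c,.094),4),np.degrees(np.arctan2(e[1],e[0]))%180,'top',np.round(wt.mean(0),4),np.degrees(np.arctan2(et[1],et[0]))%180,np.ptp(wt@et))
E
```

```text
cam [0.43  0.011 0.374]
[152.3 173.5] 229 229 mid [ 0.45   -0.1142] 87.72286063140182 top [ 0.4492 -0.1101] 87.72286063140183 0.05988279956073002
[262.7 186.5] 601 562 mid [ 0.499  -0.0131] 172.00190192573203 top [ 0.498  -0.0124] 172.08525103355674 0.044632681089122495
[159.1 227.5] 693 510 mid [ 0.5059 -0.1318] 164.09459632634773 top [ 0.5082 -0.1288] 168.76537324788634 0.04256941327277197
[297.2 269.9] 523 402 mid [ 0.5998 -0.0075] 166.28023904538156 top [ 0.5991 -0.0083] 164.7784375513685 0.04779631311760979
```

{"op": "apply_moves", "data": {
  "moves": [0,0,-1,0,0,0.1,0,0,-2,0,0,0.18,0,0,-3,0,0,0.18,0,0,-4,0,0,0.18,0,0,-5,0,0,0.18,0,0,-5.6,0,0,0.18,0,0,-6,0,0,0.18,0,0,-6.15,0,0,0.18,0,0,-6.15,0,0,0.18,0,0,-6.15,0,0,0.18]
}}

```text
clock: 2.7
tcp_pos: [0.5004, -0.013, 0.0863]
orientation: [0.001, 0.077, 0.997, -0.0]
wrist_force: [-0.1, 0.4, -0.7]
finger_gap: 0.0426
grip_force: 0.0
```

{"op": "apply_moves", "data": {
  "moves": [0,0,0,0,0,0,0,0,0,0,0,0,0,0,0,0,0,0,0,0,0,0,0,0,0,0,0,0,0,0,0,0,0,0,0,0,0,0,0,0,0,0,0,0,0,0,0,0],
  "claw": 0,
  "newtons": 40
}}

```text
clock: 3.37
tcp_pos: [0.5006, -0.013, 0.0867]
orientation: [0.001, 0.076, 0.997, -0.0]
wrist_force: [-0.6, 0.3, 6.1]
finger_gap: 0.0135
grip_force: 40.1
```

{"op": "apply_moves", "data": {
  "moves": [0,0,0,0,0,-0.1,0,0,0,0,0,-0.2,0,0,0,0,0,-0.3,0,0,0,0,0,-0.4,0,0,0,0,0,-0.5,0,0,0,0,0,-0.6,0,0,0,0,0,-0.7,0,0,0,0,0,-0.8,0,0,0,0,0,-0.9,0,0,0,0,0,-1.0,0,0,0,0,0,-1.1,0,0,0,0,0,-1.17,0,0,0,0,0,-1.23,0,0,0,0,0,-1.28,0,0,0,0,0,-1.3,0,0,0,0,0,-1.32,0,0,0,0,0,-1.32]
}}

```text
clock: 4.78
tcp_pos: [0.5005, -0.0131, 0.0867]
orientation: [0.001, 0.672, 0.741, 0.0]
wrist_force: [-0.8, 0.2, 6.9]
finger_gap: 0.0133
grip_force: 40.2
```

```bash
python3 - <<'E'
from workcell import status
s=status.get_state();print({k:s[k] for k in('clock','tcp_pos','orientation','wrist_force','ft_torque','finger_gap','grip_force')})
E
```

```text
{'clock': 4.7833, 'tcp_pos': array([ 0.50045182, -0.0131161 ,  0.08670322]), 'orientation': array([9.76593679e-04, 6.71968623e-01, 7.40578878e-01, 3.76972280e-04]), 'wrist_force': array([-0.79917086,  0.23571563,  6.8999035 ]), 'ft_torque': array([ 0.02001461,  0.28358757, -0.05023185]), 'finger_gap': 0.01329641868427939, 'grip_force': 40.1979341187689}
```

{"op": "apply_moves", "data": {
  "moves": [0,0,0,0,0,-0.01,0,0,0,0,0,-0.02,0,0,0,0,0,-0.03,0,0,0,0,0,-0.04,0,0,0,0,0,-0.04]
}}

```text
clock: 5.2
tcp_pos: [0.5004, -0.0131, 0.0867]
orientation: [0.001, 0.686, 0.727, 0.0]
wrist_force: [-1.4, -0.6, 5.7]
finger_gap: 0.0132
grip_force: 40.2
```

```bash
python3 - <<'E'
from workcell import status
s=status.get_state();print({k:s[k] for k in('clock','orientation','wrist_force','ft_torque')})
E
```

```text
{'clock': 5.2, 'orientation': array([9.65835658e-04, 6.86464769e-01, 7.27162322e-01, 3.81967576e-04]), 'wrist_force': array([-1.38485064, -0.63436657,  5.68527723]), 'ft_torque': array([-0.06163041,  0.25495431,  0.02152642])}
```

{"op": "apply_moves", "data": {
  "moves": [0,0,0,0,0,-0.01,0,0,0,0,0,-0.02,0,0,0,0,0,-0.03,0,0,0,0,0,-0.03]
}}

```text
clock: 5.53
tcp_pos: [0.5005, -0.0131, 0.0867]
orientation: [0.001, 0.697, 0.717, 0.0]
wrist_force: [-1.2, -0.9, 7.2]
finger_gap: 0.013
grip_force: 45.6
```

```bash
python3 - <<'E'
from workcell import status
s=status.get_state();print({k:s[k] for k in('clock','orientation','wrist_force','ft_torque')})
E
```

```text
{'clock': 5.5333, 'orientation': array([1.06609039e-03, 6.96706798e-01, 7.17355142e-01, 3.18461244e-04]), 'wrist_force': array([-1.21417832, -0.91885447,  7.19837242]), 'ft_torque': array([-0.10104858,  0.26411586,  0.79075976])}
```

{"op": "apply_moves", "data": {
  "moves": [0,0,0,0,0,0,0,0,0,0,0,0,0,0,0,0,0,0,0,0,0,0,0,0,0,0,0.6,0,0,0,0,0,1.6,0,0,0,0,0,2.8,0,0,0,0,0,4,0,0,0.1,0,0,5,0,0,0.22,0,0,6,0,0,0.34,0,0,6,0,0,0.46,0,0,6,0,0,0.58,0,0,6,0,0,0.7,0,0,6,0,0,0.82,0,0,6,0,0,0.94,0,0,6,0,0,1.06,0,0,6,0,0,1.18,0,0,6,0,0,1.3,0,0,6,0,0,1.32,0,0,6,0,0,1.32],
  "claw": 50
}}

```text
clock: 7.2
tcp_pos: [0.4996, -0.0128, 0.2354]
orientation: [-0.0, 0.112, 0.994, 0.0]
wrist_force: [0.4, -0.6, 0.3]
finger_gap: 0.0428
grip_force: 0.0
```

```bash
cat > m.py <<'E'
import pickle
from h import *
from workcell import status, vision
d=vision.read_camera('wrist');s=status.get_state();q=s['orientation'];print(s['clock'],np.round(s['tcp_pos'],4),2*np.degrees(np.arctan2(q[2],q[1])))
hsv=cv2.cvtColor(d['image'],cv2.COLOR_BGR2HSV);cv2.imwrite('pics/w_%.1f.png'%s['clock'],d['image'])
for c,a,p in blobs(d):
    if np.linalg.norm(wray(d,c,.1)-[.555,-.07])>.12:continue
    t=p[hsv[p[:,1],p[:,0],2]>200]
    w=np.array([wray(d,q,.104) for q in t]) if len(t)>50 else np.array([wray(d,q,.1) for q in p])
    e=np.linalg.eigh(np.cov(w.T))[1][:,1]
    print(np.round(c),a,len(t),np.round(w.mean(0),4),'mid',np.round(wray(d,c,.094),4),'ang',np.degrees(np.arctan2(e[1],e[0]))%180,np.ptp(w@e))
E
python3 m.py
```

```text
7.25 [ 0.4997 -0.0128  0.2354] 167.0623771779023
[153. 162.] 198 198 [ 0.4486 -0.1087] mid [ 0.4494 -0.1126] ang 87.34224209846697 0.05552274509426385
[175. 164.] 65 65 [ 0.456  -0.0882] mid [ 0.4571 -0.0915] ang 90.97825701872314 0.030119069809989962
[263. 187.] 759 571 [ 0.4985 -0.0127] mid [ 0.499  -0.0131] ang 93.47330634011458 0.044291085534381464
[154. 218.] 707 557 [ 0.5072 -0.1284] mid [ 0.5057 -0.1316] ang 166.47247224249736 0.04172280982204346
[290. 274.] 569 454 [ 0.5991 -0.0063] mid [ 0.6003 -0.0063] ang 171.118236895666 0.04929410830982661
```

{"op": "apply_moves", "data": {
  "moves": [1,0.1,0,0,0,0.03,2,0.15,0,0,0,0.03,3,0.2,0,0,0,0.03,4,0.25,0,0,0,0.03,4,0.25,-0.5,0,0,0.03,4,0.25,-1.5,0,0,0.03,4,0.25,-2.5,0,0,0.03,4,0.25,-3.5,0,0,0.03,4,0.25,-4.5,0,0,0.03,4,0.25,-5.2,0,0,0.03,4,0.25,-5.7,0,0,0.03,4,0.25,-6,0,0,0.03,4,0.25,-6,0,0,0.03,4,0.25,-6,0,0,0.03]
}}

```text
clock: 8.42
tcp_pos: [0.5998, -0.0066, 0.0856]
orientation: [-0.0, 0.097, 0.995, 0.0]
wrist_force: [1.0, 0.4, -0.3]
finger_gap: 0.0429
grip_force: 0.0
```

{"op": "apply_moves", "data": {
  "moves": [0,0,0,0,0,0,0,0,0,0,0,0,0,0,0,0,0,0,0,0,0,0,0,0,0,0,0,0,0,0,0,0,0,0,0,0,0,0,0,0,0,0,0,0,0,0,0,0],
  "claw": 0
}}

```text
clock: 9.08
tcp_pos: [0.6006, -0.0069, 0.0869]
orientation: [0.001, 0.096, 0.995, -0.0]
wrist_force: [-1.2, -1.2, 6.7]
finger_gap: 0.0133
grip_force: 40.3
```

{"op": "apply_moves", "data": {
  "moves": [0,0,0,0,0,-0.1,0,0,0,0,0,-0.2,0,0,0,0,0,-0.3,0,0,0,0,0,-0.4,0,0,0,0,0,-0.5,0,0,0,0,0,-0.6,0,0,0,0,0,-0.7,0,0,0,0,0,-0.8,0,0,0,0,0,-0.9,0,0,0,0,0,-1.0,0,0,0,0,0,-1.1,0,0,0,0,0,-1.17,0,0,0,0,0,-1.23,0,0,0,0,0,-1.27,0,0,0,0,0,-1.3,0,0,0,0,0,-1.32,0,0,0,0,0,-1.34,0,0,0,0,0,-1.34]
}}

```text
clock: 10.58
tcp_pos: [0.6003, -0.0073, 0.087]
orientation: [0.001, 0.694, 0.72, 0.0]
wrist_force: [-2.5, -2.1, 7.0]
finger_gap: 0.0136
grip_force: 42.5
```

```bash
python3 - <<'E'
from workcell import status
s=status.get_state();print({k:s[k] for k in('clock','orientation','wrist_force','ft_torque')})
E
```

```text
{'clock': 10.5833, 'orientation': array([1.20623278e-03, 6.93531254e-01, 7.20425527e-01, 6.25526439e-05]), 'wrist_force': array([-2.51033655, -2.06234302,  6.9944912 ]), 'ft_torque': array([-0.48745818,  0.43234992,  0.68802324])}
```

{"op": "apply_moves", "data": {
  "moves": [0,0,0,0,0,0,0,0,0,0,0,0,0,0,0,0,0,0,0,0,0,0,0,0,0,0,0.6,0,0,0,0,0,1.6,0,0,0,0,0,2.8,0,0,0,0,0,4,0,0,0.1,-0.4,-0.6,5,0,0,0.22,-1,-1.3,6,0,0,0.34,-1.6,-2.1,6,0,0,0.46,-2.2,-2.9,6,0,0,0.58,-2.8,-3.7,6,0,0,0.7,-3.3,-4.4,6,0,0,0.82,-3.6,-4.8,6,0,0,0.94,-3.75,-4.95,6,0,0,1.06,-3.75,-4.95,6,0,0,1.18,-3.75,-4.95,6,0,0,1.3,-3.75,-4.95,6,0,0,1.31,-3.75,-4.95,6,0,0,1.31],
  "claw": 50
}}

```text
clock: 12.25
tcp_pos: [0.5059, -0.1303, 0.2354]
orientation: [-0.0, 0.113, 0.994, 0.0]
wrist_force: [0.4, -0.4, 0.5]
finger_gap: 0.0429
grip_force: 0.0
```

```bash
python3 m.py
```

```text
12.3 [ 0.506  -0.1302  0.2355] 167.06472322625137
[406. 132.] 89 89 [0.4795 0.0168] mid [0.4812 0.0216] ang 97.71405263766889 0.020586474753762872
[377. 156.] 711 501 [ 0.4984 -0.0137] mid [ 0.4989 -0.0134] ang 93.16376232253302 0.0455786458186391
[261. 188.] 564 522 [ 0.5052 -0.1327] mid [ 0.506 -0.133] ang 167.54809230256342 0.04360364947073958
[409. 247.] 2387 2013 [0.6073 0.0184] mid [0.6095 0.0152] ang 91.43823185570507 0.2260413271532612
[235. 224.] 146 78 [ 0.5332 -0.1651] mid [ 0.5363 -0.167 ] ang 95.64908877669664 0.010913303186599471
[273. 281.] 1187 831 [ 0.61   -0.1495] mid [ 0.6108 -0.1435] ang 94.89427368803031 0.09941555874744168
[292. 296.] 107 107 [ 0.6285 -0.1269] mid [ 0.6358 -0.1274] ang 88.2167622983063 0.03763752969389754
```

{"op": "apply_moves", "data": {
  "moves": [0,-0.1,-0.5,0,0,0,0,-0.1,-1.5,0,0,0,0,-0.1,-2.5,0,0,0,0,-0.1,-3.5,0,0,0,0,-0.1,-4.5,0,0,0,0,-0.1,-5.2,0,0,0,0,-0.1,-5.7,0,0,0,0,-0.1,-6,0,0,0,0,-0.1,-6,0,0,0,0,-0.1,-6,0,0,0]
}}

```text
clock: 13.13
tcp_pos: [0.5061, -0.1327, 0.0857]
orientation: [-0.0, 0.112, 0.994, 0.0]
wrist_force: [0.3, -0.1, 0.8]
finger_gap: 0.0427
grip_force: 0.0
```

{"op": "apply_moves", "data": {
  "moves": [0,0,0,0,0,0,0,0,0,0,0,0,0,0,0,0,0,0,0,0,0,0,0,0,0,0,0,0,0,0,0,0,0,0,0,0,0,0,0,0,0,0,0,0,0,0,0,0],
  "claw": 0
}}

```text
clock: 13.8
tcp_pos: [0.507, -0.1326, 0.0868]
orientation: [0.001, 0.111, 0.994, 0.0]
wrist_force: [1.3, 3.4, 5.7]
finger_gap: 0.0132
grip_force: 40.2
```

{"op": "apply_moves", "data": {
  "moves": [0,0,0,0,0,-0.1,0,0,0,0,0,-0.2,0,0,0,0,0,-0.3,0,0,0,0,0,-0.4,0,0,0,0,0,-0.5,0,0,0,0,0,-0.6,0,0,0,0,0,-0.7,0,0,0,0,0,-0.8,0,0,0,0,0,-0.9,0,0,0,0,0,-1.0,0,0,0,0,0,-1.1,0,0,0,0,0,-1.17,0,0,0,0,0,-1.22,0,0,0,0,0,-1.25,0,0,0,0,0,-1.27,0,0,0,0,0,-1.29,0,0,0,0,0,-1.31,0,0,0,0,0,-1.31]
}}

```text
clock: 15.3
tcp_pos: [0.5076, -0.1321, 0.0869]
orientation: [0.001, 0.693, 0.721, 0.002]
wrist_force: [2.8, 5.5, 5.2]
finger_gap: 0.0126
grip_force: 41.8
```

```bash
python3 - <<'E'
from workcell import status
s=status.get_state();print({k:s[k] for k in('clock','orientation','wrist_force','ft_torque')})
E
```

```text
{'clock': 15.3, 'orientation': array([0.00099891, 0.69297159, 0.72096229, 0.00165924]), 'wrist_force': array([2.78520683, 5.5278278 , 5.20388805]), 'ft_torque': array([ 0.88502194, -0.35228128,  0.63602438])}
```

Nut c has reached its stop. I'll release, lift and check.

{"op": "apply_moves", "data": {
  "moves": [0,0,0,0,0,0,0,0,0,0,0,0,0,0,0,0,0,0,0,0,0,0,0,0,0,0,0.6,0,0,0,0,0,1.6,0,0,0,0,0,2.8,0,0,0,0,0,4,0,0,0,-1,0,5,0,0,0,-2,0,6,0,0,0,-3,0,7,0,0,0,-3,0,8,0,0,0,-3,0,8,0,0,0,-3,0,8,0,0,0,-3,0,8,0,0,0],
  "claw": 50
}}

```text
clock: 16.55
tcp_pos: [0.431, -0.133, 0.2851]
orientation: [-0.0, 0.694, 0.72, -0.0]
wrist_force: [-0.6, 1.1, -0.9]
finger_gap: 0.0427
grip_force: 0.0
```

```bash
python3 m.py; python3 - <<'E'
from workcell import vision
import cv2
cv2.imwrite('pics/s_end.png',vision.read_camera('side')['image'])
E
```

```text
16.6 [ 0.4308 -0.1328  0.2845] 92.17001840942432
[332.  72.] 480 405 [ 0.499 -0.013] mid [ 0.5003 -0.0127] ang 94.33113030721886 0.04425534103122092
[413.  78.] 633 415 [ 0.6004 -0.0055] mid [ 0.6013 -0.0059] ang 88.13548015487108 0.05636760160367013
[330. 178.] 515 398 [ 0.5057 -0.1307] mid [ 0.5063 -0.1323] ang 93.70952745760346 0.04589189705948965
[408. 177.] 571 339 [ 0.6058 -0.1253] mid [ 0.6065 -0.1265] ang 94.63764847578973 0.046486345311701704
[353. 203.] 79 20 [ 0.5362 -0.1603] mid [ 0.5383 -0.1622] ang 179.05754042082052 0.013329960283695375
```

View pics/s_end.png

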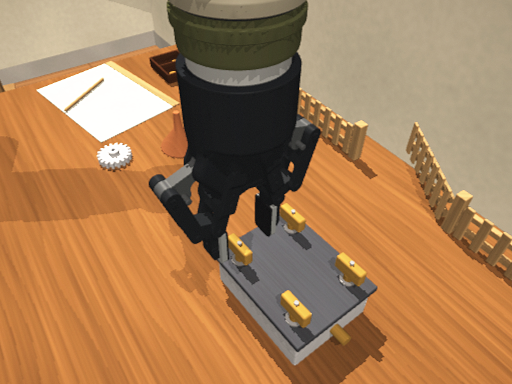

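The side view shows all four bars parallel, at (240,250), (292,218), (350,268) and (296,308), with the gripper clear above them.

```bash
python3 -c "
from workcell import job
print(job.hand_in())"
```

```text
the job is handed in; nothing more can be done
None
```

I tightened the three loose nuts to their stops in cross order (the diagonal one first, then b and c), the last pictures show all four bars parallel, and I handed the job in with the gripper clear; no verdict came back.

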